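# Stow the lenses and lock their drawer for transport

### The arm

A 7-joint arm with a two-finger parallel gripper is mounted at the origin on a cart in front of the work surface, level with it; the furniture and walls round the work are solid. World frame = base frame: x ahead of the robot, y to its left, z up, the work surface at z = 0. Lengths are in m, angles in degrees, forces in N, time in s.
With the tool pointing down it reaches from about 0.425 to 0.875 m from the base axis. Payload 4.7 kg.
Tool frame: the origin (TCP) lies at the very end of the fingers, on their centre line; the grasp point (between the pads) lies env.grip_point_offset behind it (env.grip_point_offset is the distance from the TCP to the grasp point, in m); z points along the fingers, y is the direction in which the jaws open and shut (so a half turn about z gives the same grasp; the last joint's range is limited). The gripper opens to 87 mm and grips with 3 to 60 N. Pads are 19 mm wide; open, the fingers measure 117 mm over their backs; the gripper's body (75 mm by 190 mm) begins 51 mm behind the grasp point.
Start: joints at [-75.338, 18.392, -4.016, 83.108, 1.295, 78.541, -3.26], TCP at [0.156, 0.631, 0.223] pointing down, gripper open.
Joint ranges: [-163.93, 163.93], [-17.29, 119.83], [-79.2, 71.16], [3.27, 140.29], [-89.18, 269.18], [5.43, 117.66], [-154.24, 154.24]. Speed limits (degrees/s): [147.25, 147.25, 180, 180, 180, 180, 180].

### API

Orientations are given as [roll, pitch, yaw] about the fixed x, y, z axes, in that order (R = Rz(yaw) Ry(pitch) Rx(roll)).
In Python, from cell import env gives the robot as it stands.
- The arm moves only by the tool send_rows, never from a script. Its argument "plan" is a list of rows, each a list of 7 numbers: the finger opening in mm, from 0 to 87, then the shift along the tool's x, y, z in mm, then the turn, a rotation vector about the tool's x, y, z in rad. A call has 1 to 12 rows; each row shifts and turns the commanded pose from where the row before left it, along the tool's axes as they then stand; what a row does not reach is not made up. A row lasts 1/10 s, in which the tool goes at most 50 mm and 8.59 degrees, less where a joint would pass 70% of its speed; a pose out of reach is approached as far as the arm can. A call is refused whole if a number of a shift passes 50 or a number of a turn 0.15, either way. A call with a gripper value outside its range is refused whole. The fingers move at their own pace and stop on an object; "grip_force" is the grip in N (left out, the last holds). Time passes only in rows, so rows that do not move let the fingers close. It gives the time, the measured TCP pose, the force and the opening at its end, in the units of the state.
- env.get_obs(): the state, without advancing time (a new reading comes with each control period).
- env.read_camera(name): name is "side" or "top"; returns the picture (480x640x3 uint8, red, green, blue); there is no depth.
- env.get_calibration(name): a dict with "fx", "fy", "cx", "cy" (pixels), "k1" (the pictures are not rectified: a ray, as slopes to the right and down, at radius r is drawn at 1 + k1 r^2 times it, then the intrinsics apply), "extrinsics" (4x4, takes a point from camera to world coordinates). Camera axes: x right, y down, z forward; pixel columns grow to the right and rows downward; lengths in m; the calibration is good to about 2 mm. A picture is of the moment at which its call begins. get_calibration takes no time and is no camera call.
- env.sign_off(): hands the job in, once; it reports no verdict.
Trained networks look in the newest picture that a camera, given by its name, has taken for a name from the list of things; names that differ only in an ending like _2 or _b are one class to them, and where a whole thing is asked for, a point or a joint stands for the part that bears it (a point fixed in the world has none). Each returns a list of dicts, best first, with "confidence" (0 to 1); they miss things now and then, are a little off and sometimes report something else, mostly with a low value. They report only what shows in the picture. A call takes as long as a camera call.
- env.regions_of(camera, query): "region" (480x640 bool, what is visible of it) and "rect" ([left, top, right, bottom] in pixels, round what is visible of it).
The state is a dict: "time_s": time; "qpos": joint angles; "joint_velocities": joint speeds; "effort": joint torques, N m; "tool_pos": TCP position; "tool_rot": TCP orientation; "force": force on the tool from outside, world axes, zero at the start; "wrist_torque": the same for the moment, N m; "grip_width": finger opening in m.
Only numpy, scipy, OpenCV 4.12 (cv2) and the standard library are available. Lean on these libraries where they do the work, as an engineer would, in place of code of your own. Each camera call takes 0.05 s, during which the arm holds its last target. There are 200 camera calls.

### The job

Make the lens drawer unit ready for transport: draw its locking pin up out of the hasp and stand it in the parking socket on the unit's left flank, press the drawer front in and let go so that the push-push latch lets the drawer spring open, and lay every black-rimmed lens flat in a well of the drawer, one to a well. Then press the drawer home, let go and see that the latch keeps it shut by itself, and only then put the locking pin fully back down through both hasp eyes. Leave the tape roll and the small spacer ring where they lie.

Things in the scene. Friction and masses are not known exactly. Their poses are not given: they have to be found in the camera images.
- unit: lens drawer unit: low grey steel cabinet 120 mm deep (x), 320 mm wide (y), 66 mm high, fixed to the desk; origin at the centre of its underside, its front faces its own -x (towards the robot), y to its left. The drawer closes flush into the front face at x = -60 mm.
- drawer (a joint): travel of the drawer in m: 0 latched shut, grows as it slides out (unit's -x), 0.090 fully out, -0.0096 pressed in to the stop. A spring pushes it out with 3 to 5 N. Push-push latch: press to the stop (past -0.009), hold half a second, let go: from out it then settles latched at 0; from 0 it springs fully out by itself in about a second. A half press changes nothing.
- push_bar (a point): middle of the front face of the black push bar (100 mm wide, 24 mm high, standing 20 mm out from the drawer's front), 34 mm above the desk, moves with the drawer; press it along the unit's +x. The drawer front is 40 mm high, its top edge 53 mm above the desk
- well0 (a point): left well of the drawer: round, 68 mm across, 6 mm deep in a black liner; this point is the centre of its floor, 21 mm above the desk, moves with the drawer. When the drawer is out the wells lie wholly in front of the cabinet
- well1 (a point): middle well, as well0; wells are 86 mm apart along y
- well2 (a point): right well, as well0
- hasp_eye (a point): mouth of the hasp on the unit's front at the left, 60 mm above the desk, 15 mm in front of the cabinet's face: a fixed steel lug, 30 mm wide and 6 mm thick, with a 13 mm eye; the drawer's own lug with a 13 mm eye (8 mm thick, top 52 mm above the desk, 28 mm proud of the drawer front) lines up 2 mm beneath it only when the drawer is latched
- park (a point): mouth of the parking socket for the pin, a square steel block with a 13 mm through bore, 34 mm long, on the unit's left (+y) flank, 60 mm above the desk
- locking_pin: locking pin, upright: steel shank 10 mm thick and 48 mm long with a tapered tip, collar 24 mm wide and 4 mm high, black round head 20 mm wide from 52 to 86 mm above the tip, 0.08 kg; origin at the tip, z up along the pin. Starts in the hasp. Fully in the hasp or the parking socket the collar rests on the top and the tip is 48 mm below the mouth
- lens_a: black-rimmed hand lens, a round solid-edged mount 62 mm across and 18 mm high, 0.06 to 0.11 kg, lying flat; origin at the centre of its underside, z up. Two or all three of the lenses are present.
- lens_b: black-rimmed hand lens, a round solid-edged mount 62 mm across and 18 mm high, 0.06 to 0.11 kg, lying flat; origin at the centre of its underside, z up. Two or all three of the lenses are present.
- lens_c: black-rimmed hand lens, a round solid-edged mount 62 mm across and 18 mm high, 0.06 to 0.11 kg, lying flat; origin at the centre of its underside, z up. Two or all three of the lenses are present.
- tape: roll of white tape, 52 mm across and 19 mm high, not part of the job; origin at the centre of its underside
- ring: small black spacer ring, 37 mm across and 14 mm high, no lens, not part of the job; origin at the centre of its underside

How it is judged:
By the outcome, as a careful person would: the job done as asked, in the order asked, and still so for the second after the job is handed in, with the robot touching nothing.
Of lens_a, lens_b, lens_c only 2 to 3 are there at a start; the rules pass over those that are not, and their reading is None.
At some moment in a run one of lens_a, lens_b, lens_c may be knocked a few centimetres aside while the robot is not near it.
It also fails if it takes over 192 s, if anything falls off the work surface, if the arm or the gripper's body presses on something with over 40 N, if the wrist force passes 120 N, or if a joint passes its speed limit or range.

## Working session

There is one attempt and no reset: what is moved stays moved. The work goes in short steps, Python scripts to look and compute and a tool call to move; the robot and the scene stay as the last step left them, time stands still between calls to the robot, and variables do not carry over. Pictures are saved under pics/ and viewed, about 12 in all and at most 16, crops included, and the job is handed in when it is done.

Besides the shell and the picture viewer there is one more tool, called after "Request:" as name([rows], argument=value, ...), one row to a line, values as JSON. send_rows: Moves the arm, as the interface text tells. Its arguments: {"type":"object","properties":{"plan":{"type":"array"},"grip_force":{"type":"number"}},"required":["plan"]}

```bash
ls; mkdir -p pics; cat > h.py <<'E'
import numpy as np, cv2
from cell import env
from scipy.spatial.transform import Rotation as R
def cal(n):
    c=env.get_calibration(n); return c
def shot(n,f):
    im=env.read_camera(n); cv2.imwrite('pics/'+f,im[:,:,::-1]); return im
def ray(n,u,v):
    c=cal(n); x=(u-c['cx'])/c['fx']; y=(v-c['cy'])/c['fy']
    rd=np.hypot(x,y); r=rd
    for _ in range(30): r=rd/(1+c['k1']*r*r)
    s=r/rd if rd>0 else 1
    T=np.array(c['extrinsics']); d=T[:3,:3]@np.array([x*s,y*s,1]); return T[:3,3],d
def atz(n,u,v,z):
    o,d=ray(n,u,v); return o+d*(z-o[2])/d[2]
def proj(n,p):
    c=cal(n); T=np.array(c['extrinsics']); q=T[:3,:3].T@(np.array(p)-T[:3,3]); x,y=q[:2]/q[2]; k=1+c['k1']*(x*x+y*y)
    return np.array([c['fx']*x*k+c['cx'],c['fy']*y*k+c['cy']])
def find(n,q,minc=0.0):
    out=[]
    for d in env.regions_of(n,q):
        m=d['region']; ys,xs=np.nonzero(m)
        if len(xs): out.append((round(d['confidence'],2),[int(a) for a in d['rect']],(round(xs.mean(),1),round(ys.mean(),1)),len(xs)))
    return out
def st():
    o=env.get_obs(); print(round(o['time_s'],2),np.round(o['tool_pos'],4),np.round(o['tool_rot'],2),'F',np.round(o['force'],1),'w',round(o['grip_width'],4)); return o
E
python3 - <<'E'
from h import *
np.set_printoptions(suppress=True)
st(); print(env.grip_point_offset)
for n in('top','side'):
    c=cal(n); print(n,{k:np.round(v,3).tolist() for k,v in c.items()})
    shot(n,n+'0.png')
    for q in('unit','lens_a','locking_pin','tape','ring','push_bar'): print(q,find(n,q))
E
```

```text
pics
0.0 [0.1556 0.6305 0.2214] [-179.89    0.01  166.14] F [0.1 0.8 0.1] w 0.087
0.0187
top {'fx': 470.201, 'fy': 470.201, 'cx': 316.286, 'cy': 243.825, 'k1': -0.045, 'extrinsics': [[0.009, -0.981, 0.196, 0.309], [-1.0, -0.006, 0.012, 0.014], [-0.01, -0.196, -0.981, 1.092], [0.0, 0.0, 0.0, 1.0]]}
unit [(0.77, [248, 176, 406, 250], (np.float64(330.7), np.float64(211.4)), 8525)]
lens_a [(0.74, [174, 256, 201, 286], (np.float64(187.0), np.float64(273.9)), 194), (0.7, [470, 244, 498, 272], (np.float64(481.6), np.float64(256.6)), 289), (0.6, [179, 206, 202, 232], (np.float64(190.5), np.float64(220.5)), 233)]
locking_pin [(0.47, [268, 237, 275, 250], (np.float64(271.7), np.float64(242.2)), 112)]
tape [(0.68, [126, 244, 152, 269], (np.float64(137.3), np.float64(256.0)), 415)]
ring [(0.45, [457, 198, 467, 210], (np.float64(467.4), np.float64(201.3)), 12)]
push_bar [(0.92, [280, 228, 399, 246], (np.float64(340.1), np.float64(236.6)), 895)]
side {'fx': 506.541, 'fy': 506.541, 'cx': 317.189, 'cy': 239.665, 'k1': 0.024, 'extrinsics': [[0.998, 0.029, -0.057, 0.597], [0.063, -0.543, 0.838, -1.197], [-0.006, -0.84, -0.543, 0.866], [0.0, 0.0, 0.0, 1.0]]}
unit [(0.77, [317, 218, 373, 307], (np.float64(346.8), np.float64(261.8)), 3894)]
lens_a [(0.74, [334, 201, 354, 216], (np.float64(343.5), np.float64(208.2)), 213), (0.74, [300, 199, 314, 214], (np.float64(307.0), np.float64(207.3)), 162), (0.66, [286, 339, 314, 365], (np.float64(301.4), np.float64(352.5)), 326), (0.65, [314, 188, 329, 195], (np.float64(320.2), np.float64(190.8)), 128)]
locking_pin [(0.65, [316, 217, 320, 238], (np.float64(320.9), np.float64(223.5)), 116)]
tape [(0.41, [314, 188, 324, 194], (np.float64(320.3), np.float64(191.4)), 102)]
ring [(0.59, [349, 339, 364, 355], (np.float64(356.0), np.float64(344.9)), 155)]
push_bar [(0.48, [320, 250, 326, 274], (np.float64(323.4), np.float64(262.4)), 179)]
```

```bash
python3 - <<'E'
from h import *
a=cv2.imread('pics/top0.png')[150:310,110:510]; b=cv2.imread('pics/side0.png')[170:390,240:420]
cv2.imwrite('pics/t0c.png',cv2.resize(a,None,fx=2,fy=2,interpolation=cv2.INTER_CUBIC)); cv2.imwrite('pics/s0c.png',cv2.resize(b,None,fx=2.7,fy=2.7,interpolation=cv2.INTER_CUBIC))
np.set_printoptions(suppress=True,precision=4)
for u,v in((187.5,271),(484,258),(190.5,219)): print('lens top', atz('top',u,v,.012))
for u,v in((344,208.5),(307,206.5),(300,352)): print('lens side', atz('side',u,v,.012))
print('tape',atz('top',139,256.5,.012),atz('side',321,191,.012),'ring',atz('side',356.5,347,.007),atz('top',466,201,.01))
E
```

```text
lens top [0.4583 0.3269 0.012 ]
lens top [ 0.4937 -0.3644  0.012 ]
lens top [0.5832 0.3275 0.012 ]
lens side [0.5872 0.3208 0.012 ]
lens side [0.4595 0.3282 0.012 ]
lens side [ 0.4986 -0.359   0.012 ]
tape [0.4917 0.4445 0.012 ] [0.5011 0.4462 0.012 ] ring [ 0.6291 -0.3305  0.007 ] [ 0.6322 -0.3303  0.01  ]
```

View pics/t0c.png

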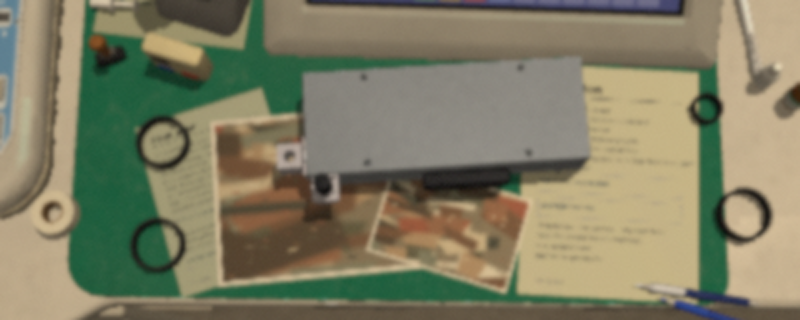

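View pics/s0c.png

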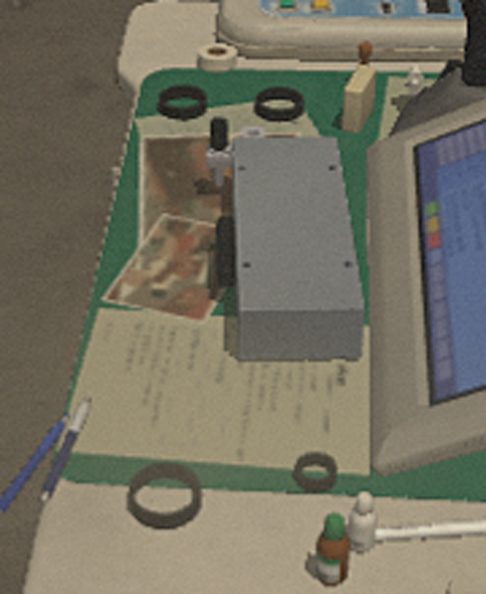

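The top view shows three lenses, at px (191,221), (189,272) and (481,257). The ring is at (462,204), the tape at (137,257), the pin head at (271,242) and the park bore at (254,227). The side view agrees. Next I fit the unit's pose.

```bash
cat > fit.py <<'E'
from h import *
from scipy.optimize import least_squares
np.set_printoptions(suppress=True,precision=4)
c=np.array([[.06,.16,.066],[.06,-.16,.066],[-.06,-.16,.066],[-.06,.16,.066]])
top=np.array([[261.5,186.5],[400.5,179],[404,229],[261.5,236]])
side=np.array([[365.2,221.1],[374.4,284.8],[328.1,284.8],[325.9,221.1]])
def W(p,q): a=p[2]; return np.array([p[0]+np.cos(a)*q[0]-np.sin(a)*q[1],p[1]+np.sin(a)*q[0]+np.cos(a)*q[1],q[2]])
def res(p,w):
    r=[]
    for i in range(4):
        if 't' in w: r+=list(proj('top',W(p,c[i]))-top[i])
        if 's' in w: r+=list(proj('side',W(p,c[i]))-side[i])
    return r
if __name__=='__main__':
  for w in('t','s','ts'):
    s=least_squares(res,[.65,0,0],args=(w,)); print(w,s.x[:2],np.degrees(s.x[2]),np.round(s.fun,1))
  p=s.x
  for n,q in dict(bar=(-.08,0,.034),hasp=(-.075,.12,.06)).items(): print(n,W(p,q))
  print('bar top', atz('top',340.1,236.6,.04))
  print('pinhead',atz('top',271.5,240.5,.098),'park',atz('top',254.5,227.5,.06),atz('side',334.5,219,.06))
  inv=lambda w:(np.array([[np.cos(p[2]),np.sin(p[2])],[-np.sin(p[2]),np.cos(p[2])]])@(w[:2]-p[:2]))
  print('unit frame: pin',inv(atz('top',271.5,240.5,.098)),'park',inv(atz('top',254.5,227.5,.06)))
E
python3 fit.py; python3 - <<'E'
from h import *
a=cv2.imread('pics/top0.png')[205:265,235:315]; b=cv2.imread('pics/side0.png')[205:265,300:380]
cv2.imwrite('pics/c0.png',np.vstack([cv2.resize(x,None,fx=5,fy=5,interpolation=cv2.INTER_CUBIC) for x in(a,b)]))
E
```

```text
t [ 0.5986 -0.008 ] 3.217058488830985 [-0.9 -1.1 -0.3 -0.3  0.7  0.7  0.4  0.6]
s [ 0.604  -0.0116] 3.531223082687186 [-0.2 -0.4  0.4  0.1 -0.4  0.3  0.2 -0.2]
ts [ 0.6009 -0.0087] 3.418070725233215 [-0.6 -1.8 -1.1 -0.9 -0.1 -1.5 -1.  -0.6  1.1 -0.6 -1.7 -0.5  0.8 -0.1
 -0.7 -0.8]
bar [ 0.521  -0.0134  0.034 ]
hasp [0.5188 0.1067 0.06  ]
bar top [ 0.5365 -0.0274  0.04  ]
pinhead [0.5144 0.1231 0.098 ] park [0.552  0.1666 0.06  ] [0.5595 0.1672 0.06  ]
unit frame: pin [-0.0785  0.1367] park [-0.0384  0.1779]
```

View pics/c0.png

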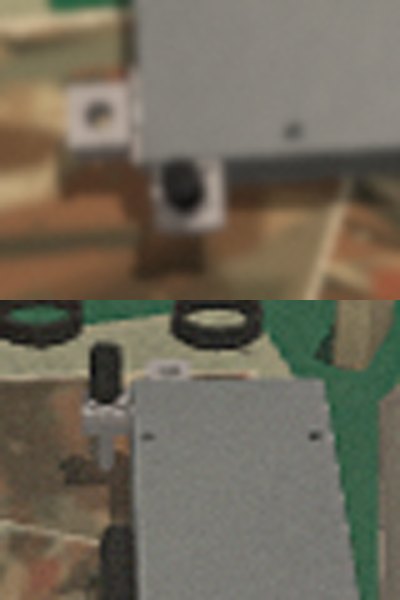

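```bash
cat >> h.py <<'E'
def delta(p,yaw=None):
    o=env.get_obs(); Rm=R.from_euler('xyz',o['tool_rot'],degrees=True)
    d=Rm.inv().apply(np.array(p)-o['tool_pos'])*1e3
    s='delta mm '+str(np.round(d,1))
    if yaw is not None: s+=' rotvec '+str(np.round((Rm.inv()*R.from_euler('xyz',[180,0,yaw],degrees=True)).as_rotvec(),3))
    print(s); return d
E
python3 - <<'E'
from h import *
print('pin',atz('top',271,241,.098),atz('side',321.4,215,.098)); print('park',atz('top',254.8,227.4,.06),atz('side',333.4,218.4,.06))
E
```

```text
pin [0.51326088 0.12416885 0.098     ] [0.52094708 0.12451775 0.098     ]
park [0.55221185 0.16591512 0.06      ] [0.55588632 0.17073081 0.06      ]
```

Request:
send_rows([
  [87, 0, 0, 0, 0, 0, -0.1],
  [87, 0, 0, 0, 0, 0, -0.1],
  [87, 0, 0, 0, 0, 0, -0.1],
])

```text
time_s: 1.0
tool_pos: [0.1557, 0.6311, 0.2226]
tool_rot: [180.0, 0.0, -176.4]
force: [0.7, 0.7, -0.0]
grip_width: 0.0866
```

Request:
send_rows([
  [87, -25, -40, 4, 0, 0, 0],
  [87, -25, -40, 4, 0, 0, 0],
  [87, -25, -40, 4, 0, 0, 0],
  [87, -25, -40, 4, 0, 0, 0],
  [87, -25, -40, 4, 0, 0, 0],
  [87, -25, -40, 4, 0, 0, 0],
  [87, -25, -40, 4, 0, 0, 0],
  [87, -25, -40, 4, 0, 0, 0],
  [87, -25, -40, 4, 0, 0, 0],
  [87, -25, -40, 4, 0, 0, 0],
  [87, -25, -40, 4, 0, 0, 0],
  [60, -25, -40, 4, 0, 0, 0],
])

```text
time_s: 2.2
tool_pos: [0.484, 0.1678, 0.1749]
tool_rot: [180.0, 0.1, -176.7]
force: [0.7, -0.3, 1.0]
grip_width: 0.0839
```

```bash
python3 -c "
from h import *
st(); delta([.517,.1243,.150],-176.6)"
```

```text
2.2 [0.484  0.1678 0.1749] [ 1.7995e+02  6.0000e-02 -1.7665e+02] F [ 0.7 -0.3  1. ] w 0.0839
delta mm [-30.4 -45.4  24.9] rotvec [ 0.001  0.001 -0.001]
```

Request:
send_rows([
  [60, -15, -22, 5, 0, 0, 0],
  [60, -15, -23, 5, 0, 0, 0],
  [60, 0, 0, 10, 0, 0, 0],
  [60, 0, 0, 5, 0, 0, 0],
  [60, 0, 0, 0, 0, 0, 0],
])

```text
time_s: 2.7
tool_pos: [0.5144, 0.1273, 0.1486]
tool_rot: [180.0, -0.1, -176.6]
force: [-0.1, 0.7, -0.0]
grip_width: 0.0608
```

```bash
python3 - <<'E'
from h import *
st(); a=shot('top','t1.png'); b=shot('side','s1.png')
for n in('top','side'):print(proj(n,env.get_obs()['tool_pos']))
a=cv2.imread('pics/top1.png') if 0 else a[:,:,::-1][195:265,225:315]; b=b[:,:,::-1][180:250,280:370]
cv2.imwrite('pics/c1.png',np.vstack([cv2.resize(x,None,fx=4,fy=4,interpolation=cv2.INTER_CUBIC) for x in(a,b)]))
E
```

```text
2.7 [0.5144 0.1273 0.1486] [ 1.7999e+02 -1.2000e-01 -1.7657e+02] F [-0.1  0.7 -0. ] w 0.0608
[266.75314036 235.05020522]
[319.44902443 199.36738589]
```

View pics/c1.png

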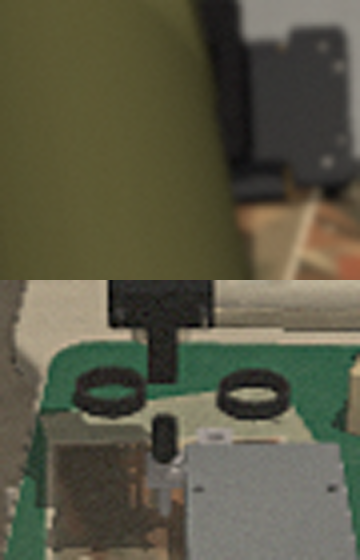

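The side view shows the fingers straddling the pin head: finger tip at about (321,205), head at about (321,214). I'm descending onto it.

Request:
send_rows([
  [60, -2, -2.5, 10, 0, 0, 0],
  [60, 0, 0, 20, 0, 0, 0],
  [60, 0, 0, 20, 0, 0, 0],
  [60, 0, 0, 20, 0, 0, 0],
  [60, 0, 0, 7, 0, 0, 0],
  [60, 0, 0, 0, 0, 0, 0],
  [60, 0, 0, 0, 0, 0, 0],
])

```text
time_s: 3.5
tool_pos: [0.5184, 0.124, 0.0732]
tool_rot: [180.0, 0.1, -176.7]
force: [-0.5, 0.3, -0.2]
grip_width: 0.06
```

Request:
send_rows([
  [0, 0, 0, 0, 0, 0, 0],
  [0, 0, 0, 0, 0, 0, 0],
  [0, 0, 0, 0, 0, 0, 0],
  [0, 0, 0, 0, 0, 0, 0],
  [0, 0, 0, 0, 0, 0, 0],
  [0, 0, 0, 0, 0, 0, 0],
  [0, 0, 0, 0, 0, 0, 0],
], grip_force=15)

```text
time_s: 4.2
tool_pos: [0.5178, 0.1246, 0.0727]
tool_rot: [179.9, 0.0, -176.6]
force: [0.4, 0.9, 0.0]
grip_width: 0.0191
```

Request:
send_rows([
  [0, 0, 0, 0, 0, 0, 0],
  [0, 0, 0, -5, 0, 0, 0],
  [0, 0, 0, -10, 0, 0, 0],
  [0, 0, 0, -15, 0, 0, 0],
  [0, 0, 0, -15, 0, 0, 0],
  [0, 0, 0, -20, 0, 0, 0],
  [0, 0, 0, -20, 0, 0, 0],
  [0, 0, 40, -5, 0, 0, 0],
  [0, 0, 45, 0, 0, 0, 0],
  [0, 0, 45, 0, 0, 0, 0],
  [0, 0, 45, 0, 0, 0, 0],
  [0, 0, 45, 0, 0, 0, 0],
], grip_force=30)

```text
time_s: 5.4
tool_pos: [0.5053, 0.3439, 0.1635]
tool_rot: [-179.9, 0.1, -176.7]
force: [1.3, -0.5, -1.0]
grip_width: 0.0189
```

```bash
python3 - <<'E'
from h import *
st(); a=shot('top','t2.png'); b=shot('side','s2.png')
for n in('top','side'): print(proj(n,[.5178,.1246,.06]),proj(n,[.555,.1686,.06]))
a=a[:,:,::-1][205:255,240:290]; b=b[:,:,::-1][200:250,300:350]
cv2.imwrite('pics/c2.png',np.hstack([cv2.resize(x,None,fx=8,fy=8,interpolation=cv2.INTER_CUBIC) for x in(a,b)]))
E
```

```text
5.4 [0.5053 0.3439 0.1635] [-1.7993e+02  5.0000e-02 -1.7672e+02] F [ 1.3 -0.5 -1. ] w 0.0189
[272.63823783 242.44114292] [253.65877887 226.19264961]
[320.39686589 225.71942271] [333.09160997 218.73816494]
```

View pics/c2.png

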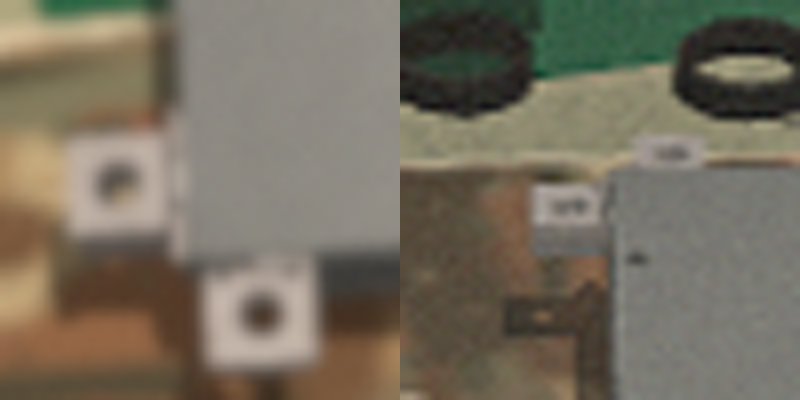

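```bash
python3 - <<'E'
from h import *
o=lambda n,x0,y0,u,v:atz(n,x0+(u+.5)/8-.5,y0+(v+.5)/8-.5,.06)
h=o('top',240,205,262,314);p=o('top',240,205,119,185);print(h,p,p-h)
h2=o('side',300,200,170,206);p2=o('side',300,200,272,154);print(h2,p2,p2-h2)
d=((p-h)*2+(p2-h2))/3; print(d); T=np.array([.5178,.1246,.1635])+d*[1,1,0]; print(T); delta(T,-176.6)
E
```

```text
[0.51465895 0.12524739 0.06      ] [0.55154023 0.16671335 0.06      ] [0.03688128 0.04146596 0.        ]
[0.51893175 0.12705917 0.06      ] [0.55648655 0.16822078 0.06      ] [0.0375548  0.04116162 0.        ]
[0.03710579 0.04136451 0.        ]
[0.55490579 0.16596451 0.1635    ]
delta mm [ -40.1 -188.3   -1.3] rotvec [ 0.003 -0.001  0.009]
```

Request:
send_rows([
  [0, -8, -38, 0, 0, 0, 0],
  [0, -8, -38, 0, 0, 0, 0],
  [0, -8, -38, 0, 0, 0, 0],
  [0, -8, -38, 0, 0, 0, 0],
  [0, -8, -36.3, 0, 0, 0, 0],
  [0, 0, 0, 10, 0, 0, 0],
  [0, 0, 0, 10, 0, 0, 0],
  [0, 0, 0, 10, 0, 0, 0],
  [0, 0, 0, 0, 0, 0, 0],
  [0, 0, 0, 0, 0, 0, 0],
])

```text
time_s: 6.5
tool_pos: [0.5553, 0.1589, 0.1321]
tool_rot: [-180.0, -0.1, -176.5]
force: [-0.2, 0.2, -0.4]
grip_width: 0.0191
```

```bash
python3 - <<'E'
from h import *
st(); delta([.5549,.1660,.1245],-176.6); shot('side','s3.png'); st(); delta([.5549,.1660,.1245],-176.6)
E
```

```text
6.5 [0.5553 0.1589 0.1321] [-1.7998e+02 -6.0000e-02 -1.7654e+02] F [-0.2  0.2 -0.4] w 0.0191
delta mm [-0.1  7.1  7.6] rotvec [-0.    -0.001  0.001]
6.55 [0.5557 0.1588 0.1326] [-180.     -0.   -176.56] F [-0.2 -0.4 -1.4] w 0.0187
delta mm [0.4 7.3 8.1] rotvec [-0.    -0.     0.001]
```

Request:
send_rows([
  [0, 0, 7.2, 5, 0, 0, 0],
  [0, 0, 0, 0, 0, 0, 0],
  [0, 0, 0, 0, 0, 0, 0],
  [0, 0, 0, 0, 0, 0, 0],
])

```text
time_s: 6.95
tool_pos: [0.5556, 0.165, 0.1277]
tool_rot: [-180.0, 0.0, -176.7]
force: [-0.3, 0.8, 0.1]
grip_width: 0.0189
```

```bash
python3 - <<'E'
from h import *
st(); b=shot('side','s4.png'); st(); delta([.5549,.1660,.1207],-176.6)
o=env.get_obs()['tool_pos']; print(proj('side',o-[0,0,.0607]))
cv2.imwrite('pics/c4.png',cv2.resize(b[:,:,::-1][170:240,290:380],None,fx=6,fy=6,interpolation=cv2.INTER_CUBIC))
E
```

```text
6.95 [0.5556 0.165  0.1277] [-1.8000e+02  2.0000e-02 -1.7666e+02] F [-0.3  0.8  0.1] w 0.0189
7.0 [0.5556 0.1649 0.1277] [ 1.8000e+02  2.0000e-02 -1.7667e+02] F [ 0.4 -0.5 -1.1] w 0.0192
delta mm [0.6 1.1 7. ] rotvec [ 0.     0.    -0.001]
[333.26754275 217.39931917]
```

View pics/c4.png

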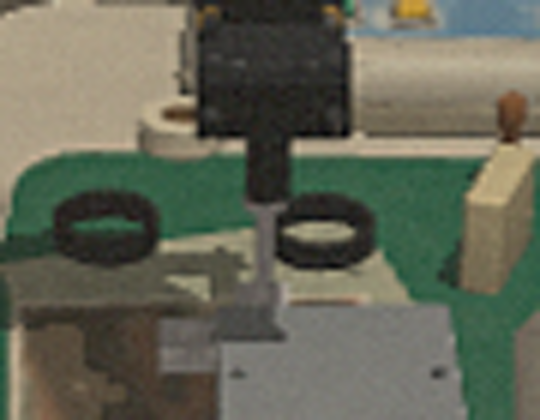

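The pin hangs just above the park block, with the tip at about (334,217). I'll correct by 1 mm and insert.

Request:
send_rows([
  [0, 0.5, 1, 0, 0, 0, 0],
  [0, 0, 0, 3, 0, 0, 0],
  [0, 0, 0, 3, 0, 0, 0],
  [0, 0, 0, 3, 0, 0, 0],
  [0, 0, 0, 3, 0, 0, 0],
  [0, 0, 0, 3, 0, 0, 0],
  [0, 0, 0, 0, 0, 0, 0],
])

```text
time_s: 7.7
tool_pos: [0.5546, 0.166, 0.112]
tool_rot: [-180.0, -0.0, -176.7]
force: [1.0, -0.1, -1.7]
grip_width: 0.0196
```

Request:
send_rows([
  [0, 0, 0, 5, 0, 0, 0],
  [0, 0, 0, 5, 0, 0, 0],
  [0, 0, 0, 5, 0, 0, 0],
  [0, 0, 0, 5, 0, 0, 0],
  [0, 0, 0, 5, 0, 0, 0],
  [0, 0, 0, 5, 0, 0, 0],
  [0, 0, 0, 4, 0, 0, 0],
  [0, 0, 0, 3, 0, 0, 0],
  [0, 0, 0, 1.5, 0, 0, 0],
  [0, 0, 0, 0, 0, 0, 0],
  [0, 0, 0, 0, 0, 0, 0],
])

```text
time_s: 8.8
tool_pos: [0.5548, 0.1662, 0.0739]
tool_rot: [180.0, -0.0, -176.7]
force: [-0.2, 1.8, -2.2]
grip_width: 0.0193
```

Request:
send_rows([
  [50, 0, 0, 0, 0, 0, 0],
  [50, 0, 0, 0, 0, 0, 0],
  [50, 0, 0, 0, 0, 0, 0],
  [50, 0, 0, 0, 0, 0, 0],
  [50, 0, 0, -15, 0, 0, 0],
  [50, 0, 0, -25, 0, 0, 0],
  [50, 0, 0, -40, 0, 0, 0],
  [50, 0, 0, -25, 0, 0, 0],
  [0, 0, 0, 0, 0, 0, 0],
], grip_force=20)

```text
time_s: 9.7
tool_pos: [0.5579, 0.1666, 0.1849]
tool_rot: [179.8, 0.5, -176.7]
force: [0.1, 0.2, 1.4]
grip_width: 0.0466
```

```bash
python3 - <<'E'
from h import *
from fit import W
st(); b=shot('side','s5.png')
p=[.5995,-.0087,np.radians(3.4)]
for y in(-.05,-0.03,0,.05):
  print(y,[proj(n,W(p,(-.08,y,.046))) for n in('top','side')])
a=cv2.imread('pics/t2.png')[160:280,240:420]
print(atz('top',322,241,.046),atz('top',365.5,236,.046))
cv2.imwrite('pics/c5.png',np.vstack([cv2.resize(a,None,fx=4,fy=4,interpolation=cv2.INTER_CUBIC)[:,:720]]))
E
```

```text
9.7 [0.5579 0.1666 0.1849] [ 179.82    0.5  -176.68] F [0.1 0.2 1.4] w 0.0466
-0.05 [array([356.0484, 242.1175]), array([318.1909, 265.4444])]
-0.03 [array([347.2505, 242.574 ]), array([318.2089, 261.2512])]
0 [array([334.0483, 243.2589]), array([318.235, 255.145])]
0.05 [array([312.038 , 244.4008]), array([318.2766, 245.4295])]
[0.5247 0.0139 0.046 ] [ 0.537 -0.085  0.046]
```

View pics/c5.png

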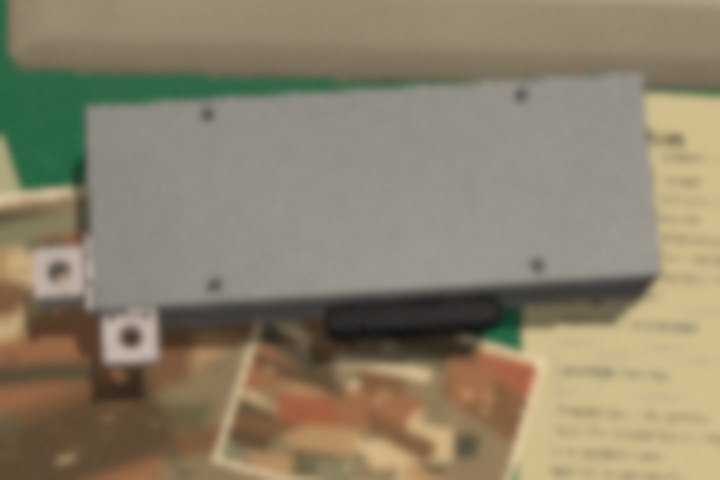

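Request:
send_rows([
  [0, 20, -45, 0, 0, 0, 0],
  [0, 20, -45, 0, 0, 0, 0],
  [0, 20, -45, 0, 0, 0, 0],
  [0, 20, -45, 20, 0, 0, 0],
  [0, 3, -16, 40, 0, 0, 0],
  [0, 0, 0, 40, 0, 0, 0],
  [0, 0, 0, 40, 0, 0, 0],
  [0, 0, 0, 10, 0, 0, 0],
  [0, 0, 0, 0, 0, 0, 0],
  [0, 0, 0, 0, 0, 0, 0],
])

```text
time_s: 10.75
tool_pos: [0.4856, -0.0317, 0.0315]
tool_rot: [-180.0, 0.1, -176.6]
force: [-0.6, 0.1, 0.7]
grip_width: 0.0008
```

```bash
python3 - <<'E'
from h import *
st(); b=shot('side','s6.png'); st(); 
cv2.imwrite('pics/c6.png',cv2.resize(b[:,:,::-1][180:300,260:390],None,fx=5,fy=5,interpolation=cv2.INTER_CUBIC))
E
```

```text
10.75 [ 0.4856 -0.0317  0.0315] [-1.7999e+02  9.0000e-02 -1.7665e+02] F [-0.6  0.1  0.7] w 0.0008
10.8 [ 0.4861 -0.0316  0.032 ] [ 1.7999e+02  1.7000e-01 -1.7664e+02] F [ 0.5 -0.6  0.3] w 0.0003
```

View pics/c6.png

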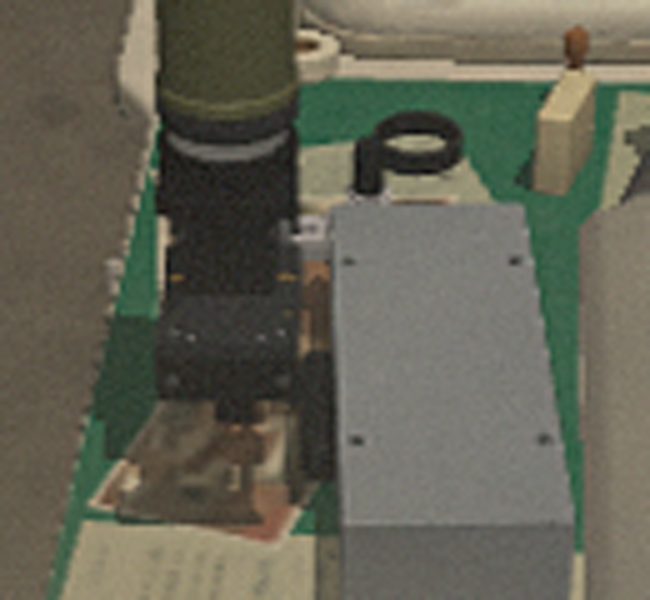

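Fingers are closed in front of the bar with about 24 mm gap, and the pin stands fully in the park socket at about (334,214). I'm pressing in small steps.

Request:
send_rows([
  [0, -5, 0, 6, 0, 0, 0],
  [0, -10, 0, 0, 0, 0, 0],
  [0, -5, 0, 0, 0, 0, 0],
  [0, -3, 0, 0, 0, 0, 0],
  [0, -2, 0, 0, 0, 0, 0],
  [0, 0, 0, 0, 0, 0, 0],
])

```text
time_s: 11.4
tool_pos: [0.5097, -0.0304, 0.0242]
tool_rot: [-180.0, 0.0, -176.7]
force: [-0.8, -0.0, 0.5]
grip_width: 0.0006
```

Request:
send_rows([
  [0, -2, 0, 0, 0, 0, 0],
  [0, -2, 0, 0, 0, 0, 0],
  [0, -2, 0, 0, 0, 0, 0],
  [0, 0, 0, 0, 0, 0, 0],
])

```text
time_s: 11.8
tool_pos: [0.5138, -0.0301, 0.0239]
tool_rot: [180.0, -0.2, -176.7]
force: [-4.7, -0.3, 4.3]
grip_width: 0.0002
```

Request:
send_rows([
  [0, -2, 0, 0, 0, 0, 0],
  [0, -2, 0, 0, 0, 0, 0],
  [0, -1, 0, 0, 0, 0, 0],
  [0, -1, 0, 0, 0, 0, 0],
  [0, 0, 0, 0, 0, 0, 0],
])

```text
time_s: 12.3
tool_pos: [0.5199, -0.0297, 0.0238]
tool_rot: [180.0, -0.2, -176.7]
force: [-5.1, -0.9, 2.9]
grip_width: 0.0002
```

Request:
send_rows([
  [0, -1, 0, 0, 0, 0, 0],
  [0, -1, 0, 0, 0, 0, 0],
  [0, 0, 0, 0, 0, 0, 0],
])

```text
time_s: 12.6
tool_pos: [0.5209, -0.0296, 0.0238]
tool_rot: [180.0, -0.3, -176.7]
force: [-7.4, -1.0, 6.7]
grip_width: 0.0008
```

Request:
send_rows([
  [0, -1, 0, 0, 0, 0, 0],
  [0, -1, 0, 0, 0, 0, 0],
  [0, 0, 0, 0, 0, 0, 0],
])

```text
time_s: 12.9
tool_pos: [0.5209, -0.0296, 0.0235]
tool_rot: [179.9, -0.5, -176.7]
force: [-12.9, -0.3, 9.6]
grip_width: 0.0004
```

Request:
send_rows([
  [0, 0, 0, 0, 0, 0, 0],
  [0, 0, 0, 0, 0, 0, 0],
  [0, 0, 0, 0, 0, 0, 0],
  [0, 0, 0, 0, 0, 0, 0],
  [0, 0, 0, 0, 0, 0, 0],
  [0, 50, 0, 0, 0, 0, 0],
  [0, 30, 0, -40, 0, 0, 0],
  [0, 0, 0, -50, 0, 0, 0],
  [0, 0, 0, -50, 0, 0, 0],
  [87, 0, 40, -30, 0, 0, 0],
  [87, 0, 50, 0, 0, 0, 0],
  [87, 0, 50, 0, 0, 0, 0],
])

```text
time_s: 14.1
tool_pos: [0.4389, 0.1077, 0.1965]
tool_rot: [179.8, 0.3, -176.8]
force: [1.6, 0.7, -0.3]
grip_width: 0.0171
```

Request:
send_rows([
  [87, 0, 50, 0, 0, 0, 0],
  [87, 0, 50, 0, 0, 0, 0],
  [87, 0, 50, 0, 0, 0, 0],
  [87, 0, 30, 0, 0, 0, 0],
  [87, 0, 0, 0, 0, 0, 0],
])

```text
time_s: 14.6
tool_pos: [0.4256, 0.2912, 0.1941]
tool_rot: [179.8, 0.1, -176.2]
force: [-0.4, 0.3, 0.1]
grip_width: 0.0563
```

```bash
python3 - <<'E'
from h import *
st(); a=shot('top','t7.png'); L=find('top','lens_a'); print(L); print('wells',find('top','well0')); b=shot('side','s7.png'); print(find('side','lens_a'))
cv2.imwrite('pics/c7.png',cv2.resize(a[:,:,::-1][150:330,120:520],None,fx=2,fy=2,interpolation=cv2.INTER_CUBIC))
E
```

```text
14.6 [0.4256 0.2912 0.1941] [ 1.7984e+02  5.0000e-02 -1.7621e+02] F [-0.4  0.3  0.1] w 0.0563
[(0.77, [176, 213, 205, 231], (np.float64(189.5), np.float64(224.9)), 173), (0.66, [469, 244, 498, 268], (np.float64(483.8), np.float64(257.5)), 254)]
wells [(0.86, [269, 230, 402, 292], (np.float64(335.7), np.float64(256.2)), 5941)]
[(0.72, [297, 198, 317, 213], (np.float64(306.9), np.float64(207.2)), 198), (0.69, [288, 337, 314, 365], (np.float64(300.0), np.float64(352.8)), 397), (0.63, [317, 187, 327, 197], (np.float64(320.3), np.float64(191.0)), 125), (0.52, [336, 201, 350, 219], (np.float64(344.3), np.float64(207.9)), 157)]
```

View pics/c7.png

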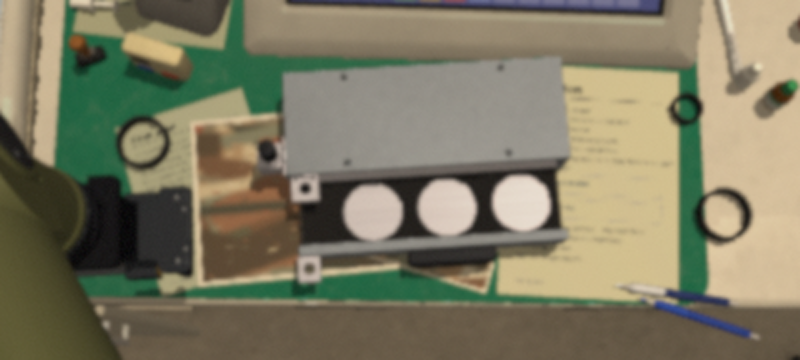

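The drawer is open with white well floors at about (306,255), (343,253) and (380,251). The lens at (189,272) is hidden by the hand. Zooming in to check finger clearance.

```bash
python3 - <<'E'
from h import *
from fit import W
a=cv2.imread('pics/t7.png'); b=cv2.imread('pics/s7.png')
A=cv2.resize(a[215:295,255:415],None,fx=5,fy=5,interpolation=cv2.INTER_CUBIC); B=cv2.resize(b[205:305,260:420],None,fx=5,fy=5,interpolation=cv2.INTER_CUBIC)
cv2.imwrite('pics/c8.png',cv2.resize(np.vstack([A,B]),None,fx=.66,fy=.66,interpolation=cv2.INTER_AREA))
# white discs
for n,im in(('top',a),('side',b)):
  m=(im.min(2)>(150)).astype(np.uint8); k,l,s,c=cv2.connectedComponentsWithStats(m)
  for i in range(1,k):
    if 60<s[i,4]<2000 and 250<c[i][0]<420 and 200<c[i][1]<300: print(n,s[i],np.round(c[i],1),np.round(atz(n,c[i][0],c[i][1],.021),4))
p=[.5995,-.0087,np.radians(3.4)]
E
```

```text
top [367 238  28  28 617] [380.3 251.1] [ 0.5067 -0.1213  0.021 ]
top [266 240  13  10  68] [271.5 244.8] [0.5201 0.1312 0.021 ]
top [330 240  28  28 606] [343.3 253.4] [ 0.5009 -0.0355  0.021 ]
top [293 243  27  27 579] [306.1 255.9] [0.4945 0.0505 0.021 ]
top [270 279  10  11  64] [274.3 284.2] [0.4283 0.1225 0.021 ]
```

View pics/c8.png

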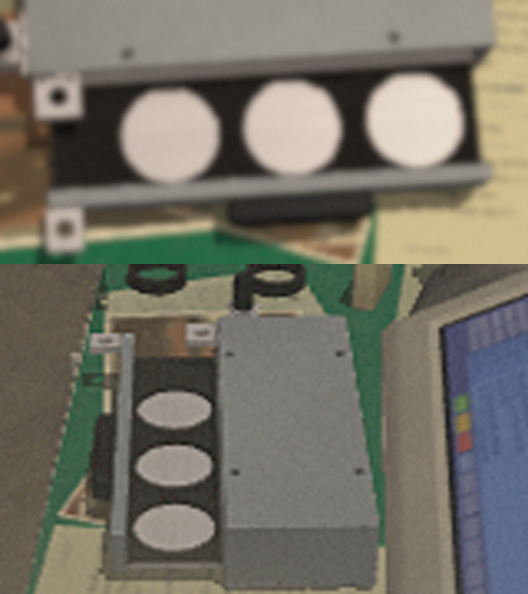

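Request:
send_rows([
  [87, -18, 16, 0, 0, 0, 0],
  [87, -18, 16, 20, 0, 0, 0],
  [87, 0, 0, 40, 0, 0, 0],
  [87, 0, 0, 40, 0, 0, 0],
  [87, 0, 0, 30, 0, 0, 0],
  [87, 0, 0, 20, 0, 0, 0],
  [87, 0, 0, 0, 0, 0, 0],
  [87, 0, 0, 0, 0, 0, 0],
  [87, 0, 0, 0, 0, 0, 0],
])

```text
time_s: 15.75
tool_pos: [0.4624, 0.3198, 0.0462]
tool_rot: [179.9, 0.2, -176.7]
force: [0.4, -0.5, 0.6]
grip_width: 0.087
```

```bash
python3 - <<'E'
from h import *
st(); delta([.460,.326,.0105],-176.6)
for v,x in((248.9,312.7),(265.9,312.7),(284.4,312.7)): print(atz('side',x,v,.021)+[-.0011,-.0025,0])
E
```

```text
15.75 [0.4624 0.3198 0.0462] [ 1.7989e+02  1.6000e-01 -1.7672e+02] F [ 0.4 -0.5  0.6] w 0.087
delta mm [ 2.2  6.3 35.7] rotvec [ 0.002  0.003 -0.002]
[0.49764631 0.05196446 0.021     ]
[ 0.50378174 -0.03435161  0.021     ]
[ 0.50982144 -0.11931062  0.021     ]
```

Request:
send_rows([
  [87, 2, 6, 10, 0, 0, 0],
  [87, 0, 0, 15, 0, 0, 0],
  [87, 0, 0, 10.5, 0, 0, 0],
  [87, 0, 0, 0, 0, 0, 0],
  [87, 0, 0, 0, 0, 0, 0],
  [0, 0, 0, 0, 0, 0, 0],
  [0, 0, 0, 0, 0, 0, 0],
  [0, 0, 0, 0, 0, 0, 0],
  [0, 0, 0, 0, 0, 0, 0],
  [0, 0, 0, 0, 0, 0, 0],
  [0, 0, 0, 0, 0, 0, 0],
], grip_force=15)

```text
time_s: 16.85
tool_pos: [0.4589, 0.3255, 0.0091]
tool_rot: [180.0, 0.0, -176.7]
force: [-1.2, 0.4, 2.4]
grip_width: 0.0606
```

Request:
send_rows([
  [0, 0, 0, -10, 0, 0, 0],
  [0, 0, 0, -30, 0, 0, 0],
  [0, 0, 0, -40, 0, 0, 0],
  [0, 0, 0, -20, 0, 0, 0],
  [0, -4, -45, 0, 0, 0, 0],
  [0, -4, -45, 0, 0, 0, 0],
  [0, -4, -45, 0, 0, 0, 0],
  [0, -4, -45, 0, 0, 0, 0],
  [0, -4, -45, 0, 0, 0, 0],
  [0, -3, -51.4, 0, 0, 0, 0],
  [0, 0, 0, 0, 0, 0, 0],
  [0, 0, 0, 0, 0, 0, 0],
], grip_force=25)

```text
out of range: a shift must lie within [-50, 50]
```

Request:
send_rows([
  [0, 0, 0, -10, 0, 0, 0],
  [0, 0, 0, -30, 0, 0, 0],
  [0, 0, 0, -40, 0, 0, 0],
  [0, 0, 0, -20, 0, 0, 0],
  [0, -4, -46, 0, 0, 0, 0],
  [0, -4, -46, 0, 0, 0, 0],
  [0, -4, -46, 0, 0, 0, 0],
  [0, -4, -46, 0, 0, 0, 0],
  [0, -4, -46, 0, 0, 0, 0],
  [0, -3, -46, 0, 0, 0, 0],
  [0, 0, 0, 0, 0, 0, 0],
  [0, 0, 0, 0, 0, 0, 0],
], grip_force=25)

```text
time_s: 18.05
tool_pos: [0.4977, 0.05, 0.1092]
tool_rot: [180.0, 0.0, -176.9]
force: [-0.0, 0.9, -0.2]
grip_width: 0.0603
```

```bash
python3 - <<'E'
from h import *
o=st(); b=shot('side','s9.png'); print(find('side','lens_a')); t=env.get_obs()['tool_pos']; print([proj('side',t+[dx,0,-.001]) for dx in(-.031,0,.031)])
delta([.4976,.0508,.045],-176.4)
cv2.imwrite('pics/c9.png',cv2.resize(b[:,:,::-1][180:300,270:370],None,fx=5,fy=5,interpolation=cv2.INTER_CUBIC))
E
```

```text
18.05 [0.4977 0.05   0.1092] [ 1.7996e+02  2.0000e-02 -1.7686e+02] F [-0.   0.9 -0.2] w 0.0603
[(0.78, [287, 342, 314, 364], (np.float64(299.0), np.float64(353.0)), 240), (0.67, [302, 218, 320, 231], (np.float64(312.4), np.float64(225.1)), 125), (0.49, [290, 220, 376, 308], (np.float64(333.1), np.float64(262.8)), 5964)]
[array([301.20652756, 224.01504096]), array([311.8920731 , 224.30933769]), array([322.60296794, 224.60400961])]
delta mm [ 0.  -1.7 64. ] rotvec [ 0.001  0.    -0.003]
```

View pics/c9.png

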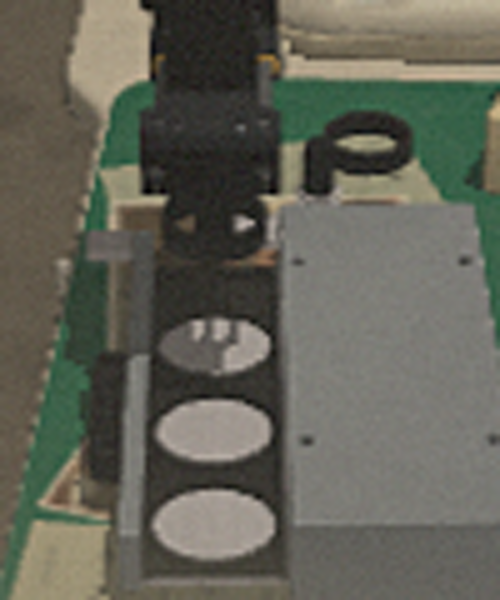

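The side view shows the lens held level (302–323, row 225), about 1 mm ahead of tool centre, above well 0.

Request:
send_rows([
  [0, 1, -0.5, 20, 0, 0, 0],
  [0, 0, 0, 30, 0, 0, 0],
  [0, 0, 0, 15, 0, 0, 0],
  [0, 0, 0, 5, 0, 0, 0],
  [0, 0, 0, 3, 0, 0, 0],
  [0, 0, 0, 2, 0, 0, 0],
  [0, 0, 0, 2, 0, 0, 0],
  [0, 0, 0, 0, 0, 0, 0],
  [0, 0, 0, 0, 0, 0, 0],
])

```text
time_s: 19.05
tool_pos: [0.4971, 0.0506, 0.0322]
tool_rot: [180.0, 0.0, -176.7]
force: [-0.5, 0.2, -0.1]
grip_width: 0.0601
```

Request:
send_rows([
  [74, 0, 0, 0, 0, 0, 0],
  [74, 0, 0, 0, 0, 0, 0],
  [74, 0, 0, 0, 0, 0, 0],
  [74, 0, 0, -10, 0, 0, 0],
  [74, 0, 0, -30, 0, 0, 0],
  [87, 0, 0, -50, 0, 0, 0],
  [87, 0, 0, -30, 0, 0, 0],
  [87, -17, 44, 0, 0, 0, 0],
  [87, -18, 45, 0, 0, 0, 0],
  [87, -17, 44, 0, 0, 0, 0],
  [87, -18, 45, 0, 0, 0, 0],
  [87, -17, 44, 0, 0, 0, 0],
])

```text
time_s: 20.25
tool_pos: [0.5712, 0.2793, 0.1528]
tool_rot: [180.0, 0.1, -176.7]
force: [0.4, -0.6, -0.5]
grip_width: 0.0872
```

Request:
send_rows([
  [87, -17, 44, 0, 0, 0, 0],
  [87, 0, 0, 30, 0, 0, 0],
  [87, 0, 0, 30, 0, 0, 0],
  [87, 0, 0, 0, 0, 0, 0],
  [87, 0, 0, 0, 0, 0, 0],
])

```text
time_s: 20.75
tool_pos: [0.5851, 0.3218, 0.0923]
tool_rot: [-180.0, -0.0, -176.7]
force: [-0.3, 0.4, 0.5]
grip_width: 0.087
```

```bash
python3 - <<'E'
from h import *
np.set_printoptions(suppress=True,precision=4)
o=st(); b=shot('side','s10.png'); L=find('side','lens_a'); print(L)
for l in L: r=l[1]; print(atz('side',(r[0]+r[2])/2,(r[1]+r[3])/2,.010)+[-.0011,-.0025,0])
a=shot('top','t10.png'); print(find('top','lens_a'))
delta([.586,.3225,.0105],-176.6)
A=cv2.resize(a[:,:,::-1][215:295,255:415],None,fx=5,fy=5); B=cv2.resize(b[:,:,::-1][170:270,260:420],None,fx=5,fy=5,interpolation=cv2.INTER_CUBIC)
cv2.imwrite('pics/c10.png',cv2.resize(np.vstack([A,B]),None,fx=.66,fy=.66,interpolation=cv2.INTER_AREA))
E
```

```text
20.75 [0.5851 0.3218 0.0923] [-179.97   -0.02 -176.69] F [-0.3  0.4  0.5] w 0.087
[(0.81, [288, 340, 317, 364], (np.float64(301.0), np.float64(352.9)), 368), (0.68, [335, 203, 352, 215], (np.float64(344.3), np.float64(208.0)), 161), (0.54, [300, 237, 320, 253], (np.float64(312.8), np.float64(246.2)), 257)]
[ 0.5031 -0.3593  0.01  ]
[0.5845 0.3183 0.01  ]
[0.4866 0.0891 0.01  ]
[(0.66, [469, 244, 499, 269], (np.float64(482.8), np.float64(256.8)), 319), (0.56, [176, 207, 204, 232], (np.float64(191.6), np.float64(224.2)), 147), (0.54, [291, 241, 317, 267], (np.float64(305.2), np.float64(254.7)), 201)]
delta mm [ 0.6 -0.1 83.8] rotvec [ 0.002  0.003 -0.002]
```

View pics/c10.png

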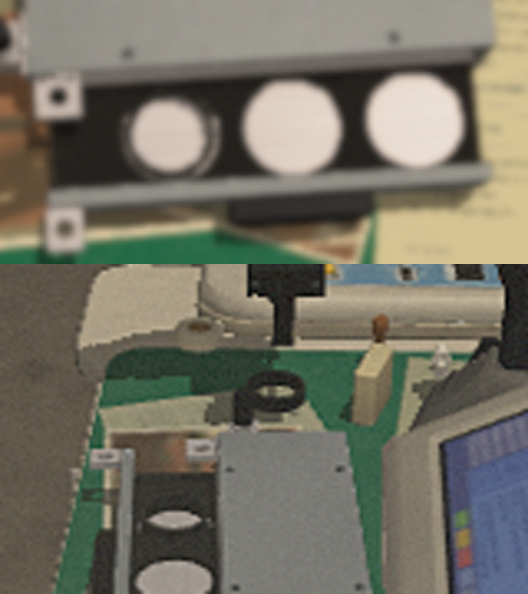

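Lens A sits in well 0 (disc at about (306,255)). Lens B is unmoved at (344,208), with the gripper above it.

Request:
send_rows([
  [87, 0, 0, 30, 0, 0, 0],
  [87, 0, 0, 30, 0, 0, 0],
  [87, 0, 0, 17, 0, 0, 0],
  [87, 0, 0, 5, 0, 0, 0],
  [87, 0, 0, 0, 0, 0, 0],
  [87, 0, 0, 0, 0, 0, 0],
  [0, 0, 0, 0, 0, 0, 0],
  [0, 0, 0, 0, 0, 0, 0],
  [0, 0, 0, 0, 0, 0, 0],
  [0, 0, 0, 0, 0, 0, 0],
  [0, 0, 0, 0, 0, 0, 0],
  [0, 0, 0, 0, 0, 0, 0],
], grip_force=15)

```text
time_s: 22.15
tool_pos: [0.5853, 0.3229, 0.0103]
tool_rot: [179.9, 0.1, -176.6]
force: [0.4, 1.0, 2.0]
grip_width: 0.06
```

Request:
send_rows([
  [0, 0, 0, -10, 0, 0, 0],
  [0, 0, 0, -30, 0, 0, 0],
  [0, 0, 0, -50, 0, 0, 0],
  [0, 0, 0, -50, 0, 0, 0],
  [0, 13, -44, 0, 0, 0, 0],
  [0, 13, -44, 0, 0, 0, 0],
  [0, 13, -44, 0, 0, 0, 0],
  [0, 13, -44, 0, 0, 0, 0],
  [0, 13, -44, 0, 0, 0, 0],
  [0, 13, -44, 0, 0, 0, 0],
  [0, 12, -44, 0, 0, 0, 0],
  [0, 12, -45, 0, 0, 0, 0],
], grip_force=25)

```text
time_s: 23.35
tool_pos: [0.5027, -0.0383, 0.1501]
tool_rot: [180.0, -0.0, -176.7]
force: [0.8, -0.5, -2.8]
grip_width: 0.0593
```

Request:
send_rows([
  [0, 0, 0, 20, 0, 0, 0],
  [0, 0, 0, 25, 0, 0, 0],
  [0, 0, 0, 0, 0, 0, 0],
  [0, 0, 0, 0, 0, 0, 0],
])

```text
time_s: 23.75
tool_pos: [0.5033, -0.0364, 0.105]
tool_rot: [-180.0, -0.1, -176.7]
force: [0.9, -0.2, -0.4]
grip_width: 0.0595
```

```bash
python3 - <<'E'
from h import *
o=st(); b=shot('side','s11.png'); print(find('side','lens_a')); t=env.get_obs()['tool_pos']; print([proj('side',t+[dx,0,-.001]) for dx in(-.031,0,.031)])
for _ in range(2): delta([.5038,-.0354,.045],-176.6)
cv2.imwrite('pics/c11.png',cv2.resize(b[:,:,::-1][180:300,270:370],None,fx=5,fy=5,interpolation=cv2.INTER_CUBIC))
E
```

```text
23.75 [ 0.5033 -0.0364  0.105 ] [-1.7999e+02 -6.0000e-02 -1.7667e+02] F [ 0.9 -0.2 -0.4] w 0.0595
[(0.73, [289, 340, 313, 363], (np.float64(300.8), np.float64(353.3)), 345), (0.71, [289, 221, 375, 301], (np.float64(335.2), np.float64(265.3)), 5420), (0.54, [308, 246, 324, 252], (np.float64(315.4), np.float64(251.7)), 60), (0.52, [299, 237, 323, 251], (np.float64(310.3), np.float64(244.2)), 167)]
[array([300.90467441, 241.63822329]), array([312.15000262, 241.96982403]), array([323.42345024, 242.30231166])]
delta mm [ 0.9  0.7 61. ] rotvec [-0.     0.002 -0.001]
delta mm [ 0.9  0.7 61. ] rotvec [-0.     0.002 -0.001]
```

View pics/c11.png

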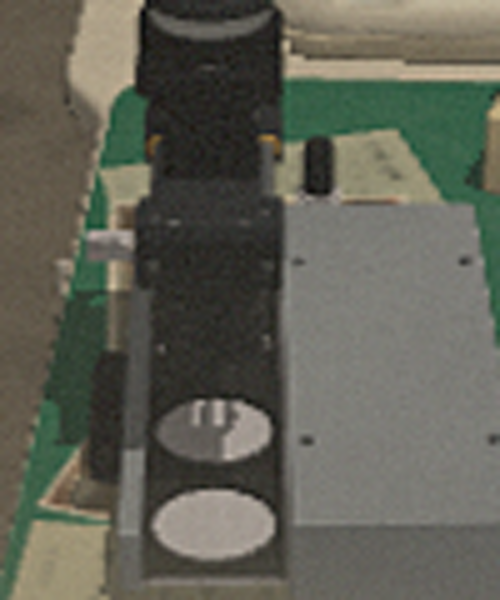

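Request:
send_rows([
  [0, 0.5, 0.5, 20, 0, 0, 0],
  [0, 0, 0, 30, 0, 0, 0],
  [0, 0, 0, 12, 0, 0, 0],
  [0, 0, 0, 4, 0, 0, 0],
  [0, 0, 0, 3, 0, 0, 0],
  [0, 0, 0, 2, 0, 0, 0],
  [0, 0, 0, 1, 0, 0, 0],
  [0, 0, 0, 0, 0, 0, 0],
  [0, 0, 0, 0, 0, 0, 0],
])

```text
time_s: 24.75
tool_pos: [0.5036, -0.0357, 0.0332]
tool_rot: [180.0, 0.0, -176.7]
force: [0.7, 1.6, -0.4]
grip_width: 0.0593
```

Request:
send_rows([
  [73, 0, 0, 0, 0, 0, 0],
  [73, 0, 0, 0, 0, 0, 0],
  [73, 0, 0, 0, 0, 0, 0],
  [73, 0, 0, -10, 0, 0, 0],
  [73, 0, 0, -30, 0, 0, 0],
  [87, 0, 0, -50, 0, 0, 0],
  [87, 3, -47, 0, 0, 0, 0],
  [87, 3, -47, 0, 0, 0, 0],
  [87, 3, -47, 0, 0, 0, 0],
  [87, 3, -47, 0, 0, 0, 0],
  [87, 4, -47, 0, 0, 0, 0],
  [87, 4, -47, 0, 0, 0, 0],
])

```text
time_s: 25.95
tool_pos: [0.4998, -0.3201, 0.1238]
tool_rot: [-180.0, 0.1, -176.6]
force: [1.6, 0.4, -0.2]
grip_width: 0.0873
```

Request:
send_rows([
  [87, 4, -43, 0, 0, 0, 0],
  [87, 0, 0, 20, 0, 0, 0],
  [87, 0, 0, 20, 0, 0, 0],
  [87, 0, 0, 0, 0, 0, 0],
  [87, 0, 0, 0, 0, 0, 0],
])

```text
time_s: 26.45
tool_pos: [0.4984, -0.3614, 0.0833]
tool_rot: [180.0, -0.0, -176.6]
force: [-0.2, 0.6, -0.0]
grip_width: 0.0868
```

```bash
python3 - <<'E'
from h import *
np.set_printoptions(suppress=True,precision=4)
o=st(); b=shot('side','s12.png'); L=find('side','lens_a'); print(L)
for l in L: r=l[1]; print(atz('side',(r[0]+r[2])/2,(r[1]+r[3])/2,.010)+[-.0011,-.0025,0])
a=shot('top','t12.png'); print(find('top','lens_a'))
delta([.498,-.362,.0105],-176.6)
A=cv2.resize(a[:,:,::-1][215:295,255:415],None,fx=5,fy=5); B=cv2.resize(b[:,:,::-1][280:380,240:400],None,fx=5,fy=5,interpolation=cv2.INTER_CUBIC)
cv2.imwrite('pics/c12.png',cv2.resize(np.vstack([A,B]),None,fx=.66,fy=.66,interpolation=cv2.INTER_AREA))
E
```

```text
26.45 [ 0.4984 -0.3614  0.0833] [ 179.99   -0.   -176.64] F [-0.2  0.6 -0. ] w 0.0868
[(0.66, [289, 341, 316, 365], (np.float64(301.8), np.float64(355.3)), 287), (0.56, [318, 238, 322, 251], (np.float64(319.8), np.float64(246.3)), 49), (0.42, [315, 258, 321, 272], (np.float64(319.4), np.float64(263.9)), 71)]
[ 0.5034 -0.3624  0.01  ]
[0.517  0.0936 0.01  ]
[ 0.5175 -0.0139  0.01  ]
[(0.74, [329, 242, 356, 264], (np.float64(343.1), np.float64(251.7)), 163), (0.54, [299, 242, 312, 244], (np.float64(308.7), np.float64(243.3)), 27), (0.52, [249, 220, 260, 236], (np.float64(254.3), np.float64(225.6)), 129)]
delta mm [ 1.3 -0.2 73.7] rotvec [-0.001  0.002 -0.   ]
```

View pics/c12.png

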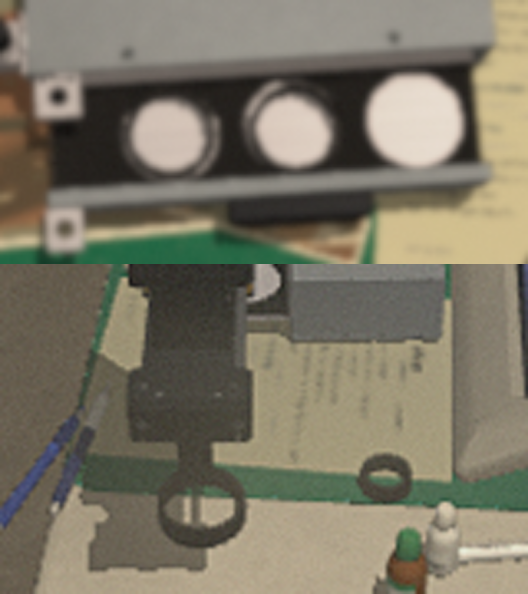

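Lenses sit in wells 0 and 1, at (306,255) and (343,254). Well 2 is empty, and the gripper is over lens C at (301,353). That makes 14 pictures, so I have 2 left.

Request:
send_rows([
  [87, -1, 0, 30, 0, 0, 0],
  [87, 0, 0, 30, 0, 0, 0],
  [87, 0, 0, 8, 0, 0, 0],
  [87, 0, 0, 5, 0, 0, 0],
  [87, 0, 0, 0, 0, 0, 0],
  [87, 0, 0, 0, 0, 0, 0],
  [0, 0, 0, 0, 0, 0, 0],
  [0, 0, 0, 0, 0, 0, 0],
  [0, 0, 0, 0, 0, 0, 0],
  [0, 0, 0, 0, 0, 0, 0],
  [0, 0, 0, 0, 0, 0, 0],
  [0, 0, 0, 0, 0, 0, 0],
], grip_force=15)

```text
time_s: 27.85
tool_pos: [0.4993, -0.3613, 0.0099]
tool_rot: [180.0, 0.0, -176.7]
force: [0.2, 0.3, 2.4]
grip_width: 0.0598
```

```bash
python3 -c "
from h import *
st(); d=delta([.5098,-.1208,.11],-176.6)"
```

```text
27.85 [ 0.4993 -0.3613  0.0099] [ 1.7998e+02  1.0000e-02 -1.7666e+02] F [0.2 0.3 2.4] w 0.0598
delta mm [ -24.5  239.5 -100. ] rotvec [ 0.     0.    -0.001]
```

Request:
send_rows([
  [0, 0, 0, -10, 0, 0, 0],
  [0, 0, 0, -30, 0, 0, 0],
  [0, 0, 0, -50, 0, 0, 0],
  [0, 0, 0, -10, 0, 0, 0],
  [0, -4, 40, 0, 0, 0, 0],
  [0, -4, 40, 0, 0, 0, 0],
  [0, -4, 40, 0, 0, 0, 0],
  [0, -4, 40, 0, 0, 0, 0],
  [0, -4, 40, 0, 0, 0, 0],
  [0, -4.5, 39, 0, 0, 0, 0],
  [0, 0, 0, 30, 0, 0, 0],
  [0, 0, 0, 0, 0, 0, 0],
], grip_force=25)

```text
time_s: 29.05
tool_pos: [0.5072, -0.1197, 0.0772]
tool_rot: [180.0, -0.3, -176.5]
force: [-0.7, -0.6, -0.5]
grip_width: 0.0596
```

```bash
python3 -c "
from h import *
st(); shot('side','s13.png');print(find('side','lens_a'));st(); d=delta([.5098,-.1212,.033],-176.6)
t=env.get_obs()['tool_pos']; print([proj('side',t+[dx,0,-.001]) for dx in(-.031,0,.031)])"
```

```text
29.05 [ 0.5072 -0.1197  0.0772] [ 179.95   -0.32 -176.51] F [-0.7 -0.6 -0.5] w 0.0596
[(0.49, [301, 267, 324, 275], (np.float64(311.9), np.float64(271.7)), 67)]
29.15 [ 0.5091 -0.1225  0.0798] [-1.7996e+02 -8.0000e-02 -1.7674e+02] F [ 0.6 -0.7 -1.1] w 0.06
delta mm [-0.9  1.3 46.8] rotvec [-0.001 -0.001 -0.002]
[array([299.86032882, 267.93433789]), array([311.59841563, 268.31461062]), array([323.36714493, 268.69661516])]
```

Request:
send_rows([
  [0, 0, 1, 20, 0, 0, 0],
  [0, 0, 0, 14, 0, 0, 0],
  [0, 0, 0, 5, 0, 0, 0],
  [0, 0, 0, 3, 0, 0, 0],
  [0, 0, 0, 2, 0, 0, 0],
  [0, 0, 0, 2, 0, 0, 0],
  [0, 0, 0, 1, 0, 0, 0],
  [0, 0, 0, 0, 0, 0, 0],
  [0, 0, 0, 0, 0, 0, 0],
])

```text
time_s: 30.05
tool_pos: [0.5099, -0.1205, 0.0329]
tool_rot: [180.0, 0.0, -176.7]
force: [-0.3, -0.5, -0.5]
grip_width: 0.0598
```

Request:
send_rows([
  [73, 0, 0, 0, 0, 0, 0],
  [73, 0, 0, 0, 0, 0, 0],
  [73, 0, 0, 0, 0, 0, 0],
  [73, 0, 0, -10, 0, 0, 0],
  [73, 0, 0, -30, 0, 0, 0],
  [73, 0, 0, -50, 0, 0, 0],
  [0, 0, -45, 0, 0, 0, 0],
  [0, 0, -45, 0, 0, 0, 0],
  [0, 0, -45, 0, 0, 0, 0],
  [0, 0, -45, 0, 0, 0, 0],
  [0, 0, -45, 0, 0, 0, 0],
  [0, 0, 0, 0, 0, 0, 0],
])

```text
time_s: 31.25
tool_pos: [0.5202, -0.3535, 0.1238]
tool_rot: [-179.6, -0.1, -177.2]
force: [0.4, 0.3, 0.2]
grip_width: 0.0332
```

```bash
python3 - <<'E'
from h import *
st(); a=shot('top','t14.png'); print(find('top','lens_a')); b=shot('side','s14.png'); print(find('side','lens_a'))
A=cv2.resize(a[:,:,::-1][215:295,255:415],None,fx=5,fy=5,interpolation=cv2.INTER_CUBIC); B=cv2.resize(b[:,:,::-1][205:305,260:420],None,fx=5,fy=5,interpolation=cv2.INTER_CUBIC)
cv2.imwrite('pics/c14.png',cv2.resize(np.vstack([A,B]),None,fx=.66,fy=.66,interpolation=cv2.INTER_AREA))
E
```

```text
31.25 [ 0.5202 -0.3535  0.1238] [-1.7963e+02 -5.0000e-02 -1.7719e+02] F [0.4 0.3 0.2] w 0.0332
[(0.75, [290, 243, 319, 268], (np.float64(306.6), np.float64(255.3)), 165), (0.72, [369, 234, 397, 263], (np.float64(380.9), np.float64(249.3)), 195), (0.59, [331, 240, 357, 266], (np.float64(341.9), np.float64(253.3)), 80)]
[]
```

View pics/c14.png

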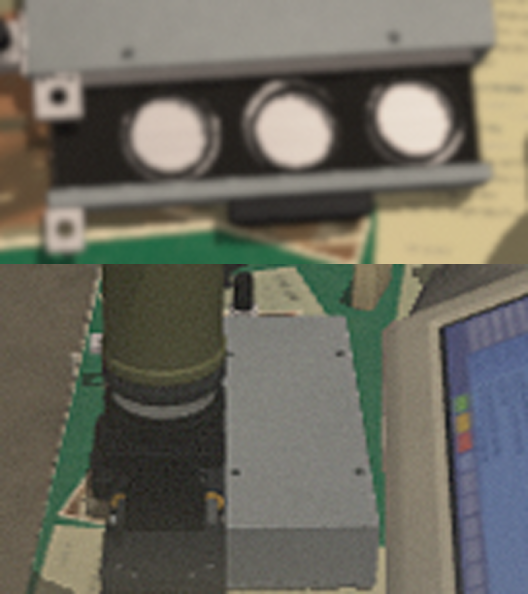

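All three lenses lie in their wells: (306,255), (343,254) and (381,250). Next I press the drawer home.

Request:
send_rows([
  [0, 13, 41, 0, 0, 0, 0],
  [0, 13, 41, 0, 0, 0, 0],
  [0, 13, 41, 0, 0, 0, 0],
  [0, 13, 41, 0, 0, 0, 0],
  [0, 13, 41, 0, 0, 0, 0],
  [0, 12, 40, 0, 0, 0, 0],
  [0, 12, 40, 0, 0, 0, 0],
  [0, 12, 39, 0, 0, 0, 0],
  [0, 0, 0, 0, 0, 0, 0],
  [0, 0, 0, 0, 0, 0, 0],
])

```text
time_s: 32.45
tool_pos: [0.4029, -0.0259, 0.1232]
tool_rot: [180.0, 0.1, -176.4]
force: [0.3, 0.1, 0.1]
grip_width: 0.0004
```

```bash
python3 -c "
from h import *
o=st(); print(np.round(o['qpos'],1)); d=delta([.400,-.036,.026],-176.6)"
```

```text
32.45 [ 0.4029 -0.0259  0.1232] [ 1.7998e+02  9.0000e-02 -1.7638e+02] F [0.3 0.1 0.1] w 0.0004
[-25.1  -9.2  23.3 123.8   4.   64.7  89.8]
delta mm [ 3.7 -9.9 97.2] rotvec [0.    0.002 0.004]
```

Request:
send_rows([
  [0, 3, -4, 0, 0, 0, 0],
  [0, 0, -4, 25, 0, 0, 0],
  [0, 0, 0, 25, 0, 0, 0],
  [0, 0, 0, 0, 0, 0, 0],
  [0, 0, 0, 0, 0, 0, 0],
])

```text
time_s: 32.95
tool_pos: [0.4005, -0.0367, 0.073]
tool_rot: [-180.0, -0.1, -176.8]
force: [0.6, -0.3, 1.2]
grip_width: 0.001
```

Request:
send_rows([
  [0, 0, 0, 20, 0, 0, 0],
  [0, 0, 0, 20, 0, 0, 0],
  [0, 0, 0, 7, 0, 0, 0],
  [0, 0, 0, 0, 0, 0, 0],
  [0, -5, 0, 0, 0, 0, 0],
  [0, -5, 0, 0, 0, 0, 0],
  [0, -5, 0, 0, 0, 0, 0],
  [0, 0, 0, 0, 0, 0, 0],
])

```text
time_s: 33.75
tool_pos: [0.417, -0.0348, 0.0264]
tool_rot: [-180.0, 0.1, -176.7]
force: [0.9, -0.3, 0.7]
grip_width: 0.0002
```

Request:
send_rows([
  [0, -3, 0, 0, 0, 0, 0],
  [0, -2, 0, 0, 0, 0, 0],
  [0, -4, 0, 0, 0, 0, 0],
  [0, -6, 0, 0, 0, 0, 0],
  [0, -8, 0, 0, 0, 0, 0],
  [0, -8, 0, 0, 0, 0, 0],
  [0, -8, 0, 0, 0, 0, 0],
  [0, -8, 0, 0, 0, 0, 0],
  [0, -8, 0, 0, 0, 0, 0],
  [0, -8, 0, 0, 0, 0, 0],
  [0, -8, 0, 0, 0, 0, 0],
  [0, -8, 0, 0, 0, 0, 0],
])

```text
time_s: 34.95
tool_pos: [0.4911, -0.0297, 0.0249]
tool_rot: [179.9, -0.5, -176.6]
force: [-12.0, 0.2, 9.9]
grip_width: 0.0003
```

Request:
send_rows([
  [0, -6, 0, 0, 0, 0, 0],
  [0, -5, 0, 0, 0, 0, 0],
  [0, -4, 0, 0, 0, 0, 0],
  [0, -3, 0, 0, 0, 0, 0],
  [0, 0, 0, 0, 0, 0, 0],
])

```text
time_s: 35.45
tool_pos: [0.508, -0.0285, 0.0246]
tool_rot: [179.9, -0.6, -176.6]
force: [-9.4, 0.9, 6.8]
grip_width: 0.0004
```

Request:
send_rows([
  [0, -3, 0, 0, 0, 0, 0],
  [0, -3, 0, 0, 0, 0, 0],
  [0, -2, 0, 0, 0, 0, 0],
  [0, -2, 0, 0, 0, 0, 0],
  [0, 0, 0, 0, 0, 0, 0],
])

```text
time_s: 35.95
tool_pos: [0.5196, -0.0278, 0.0245]
tool_rot: [179.9, -0.4, -176.6]
force: [-6.1, 1.3, 2.4]
grip_width: 0.0007
```

Request:
send_rows([
  [0, -2, 0, 0, 0, 0, 0],
  [0, -1, 0, 0, 0, 0, 0],
  [0, 0, 0, 0, 0, 0, 0],
])

```text
time_s: 36.25
tool_pos: [0.5208, -0.0277, 0.0244]
tool_rot: [179.9, -0.6, -176.6]
force: [-10.2, 0.8, 6.6]
grip_width: 0.0006
```

Request:
send_rows([
  [0, -1, 0, 0, 0, 0, 0],
  [0, -0.5, 0, 0, 0, 0, 0],
  [0, 0, 0, 0, 0, 0, 0],
  [0, 0, 0, 0, 0, 0, 0],
  [0, 0, 0, 0, 0, 0, 0],
  [0, 0, 0, 0, 0, 0, 0],
  [0, 0, 0, 0, 0, 0, 0],
  [0, 0, 0, 0, 0, 0, 0],
  [0, 10, 0, 0, 0, 0, 0],
  [0, 15, 0, 0, 0, 0, 0],
  [0, 15, 0, 0, 0, 0, 0],
  [0, 0, 0, 0, 0, 0, 0],
])

```text
time_s: 37.45
tool_pos: [0.4856, -0.0308, 0.0254]
tool_rot: [180.0, -0.0, -176.7]
force: [0.9, 0.1, 0.6]
grip_width: 0.0005
```

Request:
send_rows([
  [0, 0, 0, -40, 0, 0, 0],
  [0, 0, 0, -50, 0, 0, 0],
  [0, 0, 0, -50, 0, 0, 0],
  [40, 0, -45, 0, 0, 0, 0],
  [40, 0, -45, 0, 0, 0, 0],
  [40, 0, -45, 0, 0, 0, 0],
  [40, 0, -45, 0, 0, 0, 0],
  [40, 0, -45, 0, 0, 0, 0],
  [40, 0, 0, 0, 0, 0, 0],
])

```text
time_s: 38.35
tool_pos: [0.4994, -0.2636, 0.1665]
tool_rot: [-179.6, 0.1, -177.2]
force: [-0.5, -0.5, -0.3]
grip_width: 0.037
```

```bash
python3 - <<'E'
from h import *
st(); a=shot('top','t15.png').astype(int); b=cv2.imread('pics/t2.png')[:,:,::-1].astype(int); c=cv2.imread('pics/t14.png')[:,:,::-1].astype(int)
s=np.s_[225:300,262:410]
print('diff vs shut',abs(a[s]-b[s]).mean(),'diff vs open',abs(a[s]-c[s]).mean()); print(find('top','well0'),find('top','push_bar'))
E
```

```text
38.35 [ 0.4994 -0.2636  0.1665] [-1.7963e+02  6.0000e-02 -1.7721e+02] F [-0.5 -0.5 -0.3] w 0.037
diff vs shut 11.392402402402402 diff vs open 38.06585585585586
[(0.71, [280, 233, 399, 247], (np.float64(339.4), np.float64(236.7)), 850)] [(0.58, [279, 227, 401, 246], (np.float64(340.6), np.float64(236.7)), 862), (0.55, [247, 177, 404, 252], (np.float64(331.0), np.float64(211.6)), 8538)]
```

The drawer stays shut by itself: the bar rect matches the start, and the picture differs little from the earlier shut one. Now I fetch the pin.

Request:
send_rows([
  [50, -8, 42, 0, 0, 0, 0],
  [50, -8, 42, 0, 0, 0, 0],
  [50, -8, 42, 0, 0, 0, 0],
  [50, -8, 42, 0, 0, 0, 0],
  [50, -8, 42, 0, 0, 0, 0],
  [50, -8, 42, 0, 0, 0, 0],
  [50, -8, 42, 0, 0, 0, 0],
  [50, -8, 42, 0, 0, 0, 0],
  [50, -8, 42, 0, 0, 0, 0],
  [50, -8, 42, 0, 0, 0, 0],
  [50, 0, 0, 0, 0, 0, 0],
  [50, 0, 0, 0, 0, 0, 0],
])

```text
time_s: 39.7
tool_pos: [0.5545, 0.1718, 0.1655]
tool_rot: [180.0, -0.0, -176.3]
force: [0.3, -0.8, 0.4]
grip_width: 0.0503
```

```bash
python3 -c "
from h import *
st(); d=delta([.5548,.1662,.0739],-176.65)"
```

```text
39.7 [0.5545 0.1718 0.1655] [ 1.7999e+02 -1.0000e-02 -1.7632e+02] F [ 0.3 -0.8  0.4] w 0.0503
delta mm [ 0.  -5.6 91.6] rotvec [ 0.    -0.     0.006]
```

Request:
send_rows([
  [50, 0, -5.6, 0, 0, 0, 0.006],
  [50, 0, 0, 20, 0, 0, 0],
  [50, 0, 0, 20, 0, 0, 0],
  [50, 0, 0, 20, 0, 0, 0],
  [50, 0, 0, 20, 0, 0, 0],
  [50, 0, 0, 10, 0, 0, 0],
  [50, 0, 0, 0, 0, 0, 0],
  [50, 0, 0, 0, 0, 0, 0],
])

```text
time_s: 40.5
tool_pos: [0.5563, 0.1624, 0.0765]
tool_rot: [180.0, 0.1, -177.1]
force: [0.6, 0.3, 0.6]
grip_width: 0.0502
```

Request:
send_rows([
  [0, 0, 0, 0, 0, 0, 0],
  [0, 0, 0, 0, 0, 0, 0],
  [0, 0, 0, 0, 0, 0, 0],
  [0, 0, 0, 0, 0, 0, 0],
  [0, 0, 0, 0, 0, 0, 0],
  [0, 0, 0, 0, 0, 0, 0],
  [0, 0, 0, 0, 0, 0, 0],
], grip_force=15)

```text
time_s: 41.2
tool_pos: [0.5561, 0.1653, 0.0765]
tool_rot: [179.8, 0.1, -176.9]
force: [-0.9, 5.5, 4.0]
grip_width: 0.0196
```

Request:
send_rows([
  [0, 0, 1.5, 0, 0, 0, 0],
  [0, 0, 1.5, 0, 0, 0, 0],
  [0, 0, 0, 0, 0, 0, 0],
  [0, 0, 0, 0, 0, 0, 0],
])

```text
time_s: 41.6
tool_pos: [0.5561, 0.1656, 0.0764]
tool_rot: [-180.0, 0.1, -177.0]
force: [-0.5, 1.8, 6.5]
grip_width: 0.0194
```

Request:
send_rows([
  [0, 0, 0.5, -1, 0, 0, 0],
  [0, 0, 0, -5, 0, 0, 0],
  [0, 0, 0, -10, 0, 0, 0],
  [0, 0, 0, -15, 0, 0, 0],
  [0, 0, 0, -15, 0, 0, 0],
  [0, 0, 0, -15, 0, 0, 0],
  [0, 0, 0, -10, 0, 0, 0],
  [0, 0, 0, 0, 0, 0, 0],
  [0, 0, 0, 0, 0, 0, 0],
  [0, 0, 0, 0, 0, 0, 0],
], grip_force=30)

```text
time_s: 42.6
tool_pos: [0.555, 0.1664, 0.146]
tool_rot: [-180.0, -0.1, -177.0]
force: [0.4, -0.5, -1.1]
grip_width: 0.0192
```

```bash
python3 -c "
from h import *
st(); d=delta([.5191,.1246,.1405],-176.65); env.read_camera('side'); st(); d=delta([.5191,.1246,.1405],-176.65)"
```

```text
42.6 [0.555  0.1664 0.146 ] [-1.7997e+02 -8.0000e-02 -1.7700e+02] F [ 0.4 -0.5 -1.1] w 0.0192
delta mm [ 38.  -39.9   5.6] rotvec [-0.    -0.001 -0.006]
42.65 [0.555  0.1664 0.1459] [-1.7997e+02 -8.0000e-02 -1.7700e+02] F [-0.5 -0.3 -0.3] w 0.0191
delta mm [ 38.  -39.9   5.5] rotvec [-0.001 -0.001 -0.006]
```

Request:
send_rows([
  [0, 10, -10, 0, 0, 0, 0],
  [0, 10, -10, 0, 0, 0, 0],
  [0, 10, -10, 0, 0, 0, 0],
  [0, 8.5, -9.7, 0, 0, 0, 0],
  [0, 0, 0, 5, 0, 0, 0],
  [0, 0, 0, 5, 0, 0, 0],
  [0, 0, 0, 0, 0, 0, 0],
  [0, 0, 0, 0, 0, 0, 0],
  [0, 0, 0, 0, 0, 0, 0],
])

```text
time_s: 43.55
tool_pos: [0.5195, 0.1253, 0.1367]
tool_rot: [-180.0, 0.0, -177.0]
force: [-1.2, -0.3, -1.2]
grip_width: 0.0191
```

```bash
python3 -c "
from h import *
st(); env.read_camera('side'); st(); d=delta([.5184,.1248,.1285],-176.65)"
```

```text
43.55 [0.5195 0.1253 0.1367] [-1.7999e+02  1.0000e-02 -1.7697e+02] F [-1.2 -0.3 -1.2] w 0.0191
43.6 [0.5195 0.1252 0.1367] [-1.7999e+02  1.0000e-02 -1.7698e+02] F [ 0.9 -0.1 -0.6] w 0.0189
delta mm [ 1.1 -0.4  8.2] rotvec [-0.     0.    -0.006]
```

Request:
send_rows([
  [0, 0.8, -0.3, 3, 0, 0, 0],
  [0, 0, 0, 3, 0, 0, 0],
  [0, 0, 0, 3, 0, 0, 0],
  [0, 0, 0, 3, 0, 0, 0],
  [0, 0, 0, 3, 0, 0, 0],
  [0, 0, 0, 2, 0, 0, 0],
  [0, 0, 0, 0, 0, 0, 0],
])

```text
time_s: 44.3
tool_pos: [0.5182, 0.1245, 0.1194]
tool_rot: [-180.0, -0.0, -177.0]
force: [-0.4, -0.4, -1.0]
grip_width: 0.0192
```

Request:
send_rows([
  [0, 0, 0, 3, 0, 0, 0],
  [0, 0, 0, 3, 0, 0, 0],
  [0, 0, 0, 3, 0, 0, 0],
  [0, 0, 0, 0, 0, 0, 0],
])

```text
time_s: 44.7
tool_pos: [0.518, 0.1245, 0.1102]
tool_rot: [-180.0, -0.1, -177.0]
force: [-0.0, -0.9, -1.3]
grip_width: 0.0189
```

Request:
send_rows([
  [0, 0, 0, 3, 0, 0, 0],
  [0, 0, 0, 3, 0, 0, 0],
  [0, 0, 0, 3, 0, 0, 0],
  [0, 0, 0, 3, 0, 0, 0],
  [0, 0, 0, 0, 0, 0, 0],
])

```text
time_s: 45.2
tool_pos: [0.518, 0.1245, 0.0982]
tool_rot: [-180.0, -0.1, -177.0]
force: [-0.4, -0.1, -0.9]
grip_width: 0.0193
```

Request:
send_rows([
  [0, 0, 0, 5, 0, 0, 0],
  [0, 0, 0, 5, 0, 0, 0],
  [0, 0, 0, 5, 0, 0, 0],
  [0, 0, 0, 3, 0, 0, 0],
  [0, 0, 0, 2, 0, 0, 0],
  [0, 0, 0, 1, 0, 0, 0],
  [0, 0, 0, 0.5, 0, 0, 0],
  [0, 0, 0, 0, 0, 0, 0],
])

```text
time_s: 46.0
tool_pos: [0.5185, 0.1246, 0.0773]
tool_rot: [180.0, 0.0, -177.0]
force: [-0.7, 0.2, -1.1]
grip_width: 0.0189
```

Request:
send_rows([
  [0, 0, 0, 1, 0, 0, 0],
  [0, 0, 0, 1, 0, 0, 0],
  [0, 0, 0, 1, 0, 0, 0],
  [0, 0, 0, 1, 0, 0, 0],
  [0, 0, 0, 0, 0, 0, 0],
])

```text
time_s: 46.5
tool_pos: [0.5192, 0.1251, 0.076]
tool_rot: [179.9, 0.1, -177.0]
force: [-5.7, -0.3, 15.1]
grip_width: 0.0196
```

Seated: the collar stops at TCP z 0.076 with 15 N. I'm releasing and retreating for the last look.

Request:
send_rows([
  [0, 0, 0, -1.5, 0, 0, 0],
  [50, 0, 0, 0, 0, 0, 0],
  [50, 0, 0, 0, 0, 0, 0],
  [50, 0, 0, 0, 0, 0, 0],
  [50, 0, 0, 0, 0, 0, 0],
  [50, 0, 0, -15, 0, 0, 0],
  [50, 0, 0, -25, 0, 0, 0],
  [50, 0, 0, -40, 0, 0, 0],
  [50, 0, 0, -40, 0, 0, 0],
  [50, 0, 45, 0, 0, 0, 0],
  [50, 0, 45, 0, 0, 0, 0],
  [50, 0, 45, 0, 0, 0, 0],
])

```text
time_s: 47.7
tool_pos: [0.5114, 0.2607, 0.1952]
tool_rot: [179.9, 0.1, -177.1]
force: [0.7, 0.9, -0.1]
grip_width: 0.0499
```

Request:
send_rows([
  [50, 0, 45, 0, 0, 0, 0],
  [50, 0, 45, 0, 0, 0, 0],
  [50, 0, 45, 0, 0, 0, 0],
  [50, 0, 0, 0, 0, 0, 0],
])

```text
time_s: 48.1
tool_pos: [0.5003, 0.4026, 0.1933]
tool_rot: [179.8, -0.1, -176.4]
force: [-0.5, 0.5, -0.4]
grip_width: 0.0501
```

```bash
python3 - <<'E'
from h import *
st(); a=shot('top','t16.png'); b=shot('side','s16.png'); print(find('side','locking_pin'),find('side','lens_a'),find('side','ring'))
A=cv2.resize(a[:,:,::-1][170:260,240:420],None,fx=3.33,fy=3.33,interpolation=cv2.INTER_CUBIC); B=cv2.resize(b[:,:,::-1][180:270,260:440],None,fx=3.33,fy=3.33,interpolation=cv2.INTER_CUBIC)
cv2.imwrite('pics/c16.png',np.vstack([A,B]))
E
```

```text
48.1 [0.5003 0.4026 0.1933] [ 1.7981e+02 -1.5000e-01 -1.7641e+02] F [-0.5  0.5 -0.4] w 0.0501
[] [] [(0.68, [317, 216, 375, 306], (np.float64(347.2), np.float64(262.1)), 3815), (0.55, [350, 338, 363, 352], (np.float64(357.1), np.float64(344.7)), 143)]
```

View pics/c16.png

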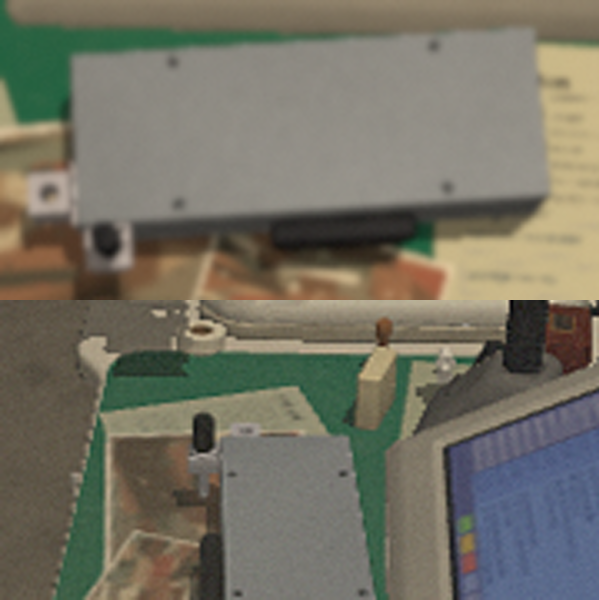

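The last picture shows the pin fully down in the hasp, head at about (321,217) in the side view as at the start. The drawer is shut, the park socket is empty, and the tape is in its place. I'm handing in.

```bash
python3 -c "
from cell import env
print(env.sign_off())"
```

```text
the job is handed in; nothing more can be done
None
```

The job is done and handed in at about 48 s of the 192 s allowed. I parked the pin and sprang the drawer open. All three lenses went flat, one into each well. I then pressed the drawer home and let go, and put the pin back through both hasp eyes.

**Last checks**
- **Drawer:** it stayed shut by itself after I let go. In the picture the push bar was back where it started, and the pin then passed through both eyes freely.
- **Pin:** its collar stopped on the hasp under 15 N, and the last pictures show it as at the start. The network missed it in the last side picture, so I confirmed it by eye.
- **Lenses:** I last saw them in their wells just before the drawer closed. They can't be seen with it shut.
- **Tape and ring:** I did not touch either. The tape is in place in the last picture. The network's second match for the ring was at its old place; its best match was the unit itself, which is wrong.

The two cameras disagreed by up to about 5 mm. I corrected for this using the pin's position as felt by the gripper.

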